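# Load a nameplate blank under the plotter's sprung bail

### The job

Load the blue nameplate blank into the small flatbed plotter: lay it on the bed in front of the sprung bail, push the bail's roller back with the blank's leading end and slide the blank in beneath it, until it is pressed home with light but definite pressure against the screw of the end stop. Then let go, so that it is left flat on the bed and square, touching the stop screw and the side fence, with the roller bearing down on it. Be gentle: never ram the blank against the roller, the stop or the fence, and leave the other things where they are.

Things in the scene. Friction and masses are not known exactly. Their poses are not given: they have to be found in the camera images.
- blank_centre (a point): Centre of the loose blue acrylic blank, 180 mm long (its x) by 50 wide (its y) by 10 thick, 0.08 to 0.15 kg. It starts flat on the bench, left or right of the plotter, with free bench round it. The ends are alike. Point: mid-thickness, 5 mm above its underside.
- blank: The same blank; origin at the centre of its underside, same axes.
- plotter: Small beige flatbed plotter, 375 deep (its x, + to its back) by 340 wide (its y, + to its left), fixed. Origin: underside, bench level. Grey bed: top at z 50, open to the front (x -170), y -116 to +116. Right deck 71 high, rear housing 90 (x above 160), left gantry beam 100 with pen carriage 116 (y above 116). Two dark bail cheeks stand on the bed at x 13 to 37, y 41.5 to 47.5 either side, 50 high above the bed. All in mm.
- roller: Black rubber roller with two red bands across the sprung bail, 15 diameter, 44 long, free to spin; origin at its centre. At rest 2 mm clear of the bed, at plotter x 70, y 0. It hangs from two thin arms pivoting on the cheeks at plotter x 25, 40 above the bed, so a 10 mm thick end pushed against it from the front drives it backwards and up (about 5 to 10 N), then it bears on top with about 6 N.
- bail (a joint): Angle of the sprung bail, rad: 0 at rest (roller down), grows as the roller is pushed back and up; 0.17 with the roller on a blank lying on the bed.
- stop: Aluminium end-stop block, 36 wide, 28 thick, 14 high, on the bed behind the roller. Origin: middle of the foot of its front face (plotter x 132, y 0); axes as the plotter's. Before that face stands a brass stop screw, 6 above the bed, with a flat 9 mm round head 5 to 35 mm out: reset for each job, not reported. The blank's leading end must meet the head: feel for it. It does not give way.
- fence: Aluminium side fence, 60 long, 10 wide, 6 high, on the bed left of the blank's path (plotter x 35 to 95). Origin: middle of the foot of its inner face (plotter y +25), which the blank's left edge meets.
- carousel: Bystander: black round pen carousel, 92 diameter, 46 high, on the bench on the other side of the plotter from the blank. Origin: underside.
- cup: Bystander: clear cup, 75 high.
- pen_box: Bystander: orange box of pens, 85 by 60, 32 high.
- cleaner: Bystander: white bottle, red cap, 130 high.
- done_plate: Bystander: finished white plate, 120 by 40 by 6.
- spare_pen: Bystander: plotter pen, 11 diameter, 36 high, standing on the right deck of the plotter.
Things that resemble listed ones, but are neither listed nor needed, are in the scene too. Of the things like the blank, leave any that is brown; of the rest the smaller one is meant.

How it is judged (in metres and radians):
On the way, in this order (a step that is already met when the one before it is completed fails the run):
1. the bail is pushed back by the blank and the roller rides on it, the stop screw not yet reached (value of joint bail above 0.12 rad and contact force between roller and blank above 1 N and contact force between blank and stop below 0.5 N), for 0.05 s.
2. the blank, beneath the roller, is pressed against the screw of the end stop with more than 3 N (contact force between blank and stop above 3 N and contact force between roller and blank above 1 N), for 0.1 s.
At the end, for the whole second after the job is handed in: The blank lies flat and at rest with its leading end within 1.5 mm of the head of the stop screw, its left edge within 2 mm of the side fence, square to the plotter within 0.03 rad, its underside within 2 mm of the bed, and the roller of the lowered bail bears on it with more than 1.5 N (horizontal distance between blank_centre and screw_c0 below 0.0935 m and y of blank_centre in the frame of fence between -0.027 and -0.023 m and z of blank_centre in the frame of fence between 0.003 and 0.007 m and angle between the x axis of blank and the x axis of plotter, either way round below 0.03 rad and contact force between roller and blank above 1.5 N and value of joint bail between 0.12 and 0.22 rad and linear speed of blank below 0.01 m/s); the robot touches nothing.
It fails at once if the blank is pressed against the end stop or its screw with more than 16 N (contact force between blank and stop above 16 N).
It fails at once if the blank is pressed against the side fence with more than 20 N (contact force between blank and fence above 20 N).
It fails at once if the roller is loaded by the blank with more than 20 N (contact force between blank and roller above 20 N).
It fails at once if another thing is moved by more than 30 mm (distance of any of carousel, cup, pen_box, cleaner, done_plate, spare_pen from where it was at the start of the episode above 0.03 m).
It also fails if it takes over 72 s, if anything falls off the work surface, if the arm or the gripper's body presses on something with over 40 N, if the wrist force passes 120 N, or if a joint passes its speed limit or range.

### The arm

A 6-joint arm with a two-finger parallel gripper is mounted at the origin on the work surface. World frame = base frame: x ahead of the robot, y to its left, z up, the work surface at z = 0. Lengths are in m, angles in degrees, forces in N, time in s.
With the tool pointing down it reaches from about 0.275 to 0.875 m from the base axis. Payload 12.5 kg.
Tool frame: the origin (TCP) lies at the very end of the fingers, on their centre line; the grasp point (between the pads) lies 19 mm behind it (r.hold_point_z is the z of the grasp point in the tool frame, in m); z points along the fingers, y is the line along which they close (so a half turn about z gives the same grasp; the last joint's range is limited). The gripper opens to 85 mm and grips with 20 to 120 N. Pads are 22 mm wide; open, the fingers measure 114 mm over their backs; the gripper's body (76 mm by 85 mm) begins 54 mm behind the grasp point. The pads swing forward as they close: fully open they stand 13 mm farther back than shut.
Start: joints at [-74.404, 20.094, 94.641, -0, 65.266, -4.847], TCP at [0.192, -0.515, 0.231] pointing down, gripper open.
Joint ranges: [-157.81, 157.81], [-45, 120.19], [0.68, 151.7], [-89.99, 269.99], [4.06, 180], [-164.3, 164.3]. Speed limits (degrees/s): [127.2, 127.2, 159.86, 180, 180, 180].

### API

Orientations are given as a 3x3 rotation matrix whose columns are the frame's x, y, z axes.
In Python, from bench import r gives the robot as it stands.
- The arm moves only by the tool step_arm, never from a script. Its argument "motion" is one flat list of numbers, 7 for each row, row after row: the shift along the tool's x, y, z in m, then the turn, a rotation vector about the tool's x, y, z in degrees, then the opening, from -1 (shut) to 1 (fully open). A call has exactly 8 rows; each row is the pose to reach, as a shift and turn from the pose commanded when the call began, along the tool's axes at that moment; what a row does not reach only later rows make up. A row lasts 1/8 s, in which the tool goes at most 62.5 mm and 10.7 degrees, less where a joint would pass 70% of its speed; a pose out of reach is approached as far as the arm can. A call with a gripper value outside its range is refused whole. The fingers move at their own pace and stop on an object; "grip_force" is the grip in N (left out, the last holds). Time passes only in rows, so rows that repeat a pose let the fingers close, or fill a call up. It gives the time, the measured TCP pose, the force, the opening and the grip force at its end, in the units of the state.
- r.state(): the state, without advancing time (a new reading comes with each control period).
- r.read_camera(name): name is "side" or "top"; returns the picture (480x640x3 uint8, red, green, blue); there is no depth.
- r.calibration(name): a dict with "camera_matrix" (3x3 intrinsics, pixels), "eye" and "attitude" of the camera in the world. Camera axes: x right, y up, looking along -z (the intrinsics and any distortion apply to the point x, -y, -z); pixel columns grow to the right and rows downward; lengths in m; the calibration is good to about 2 mm. A picture is of the moment at which its call begins. calibration takes no time and is no camera call.
- r.hand_in(): hands the job in; it is judged then, once.
The state is a dict: "time": time; "joint_positions": joint angles; "qvel": joint speeds; "joint_efforts": joint torques, N m; "tcp_pos": TCP position; "eef_rot": TCP orientation; "force": force on the tool from outside, world axes, zero at the start; "torque": the same for the moment, N m; "grip_width": finger opening in m; "finger_force": force on a finger pad.
Only numpy, scipy, OpenCV 4.12 (cv2) and the standard library are available. Lean on these libraries where they do the work, as an engineer would, in place of code of your own. Each camera call takes 0.05 s, during which the arm holds its last target. There are 200 camera calls.

## Working session

There is one attempt and no reset: what is moved stays moved. The work goes in short steps, Python scripts to look and compute and a tool call to move; the robot and the scene stay as the last step left them, time stands still between calls to the robot, and variables do not carry over. Pictures are saved under pics/ and viewed, at most 10 in all, crops included, and the job is handed in when it is done.

Besides the shell and the picture viewer there is one more tool, called by a JSON object that holds its "op" and its "data", one argument or row to a line. step_arm: Moves the arm, as the interface text tells. Its arguments: {"type":"object","properties":{"motion":{"type":"array"},"grip_force":{"type":"number"}},"required":["motion"]}

```bash
ls; mkdir -p pics
python3 - <<'E'
from bench import r
import cv2
for n in("top","side"):
    cv2.imwrite(f"pics/{n}0.png",cv2.cvtColor(r.read_camera(n),cv2.COLOR_RGB2BGR))
    c=r.calibration(n); print(n,c)
print(r.state())
E
```

```text
pics
top {'camera_matrix': array([[561.8466129 ,   0.        , 317.39440478],
       [  0.        , 561.8466129 , 235.63776321],
       [  0.        ,   0.        ,   1.        ]]), 'eye': array([0.37074444, 0.01202865, 1.62628053]), 'attitude': array([[ 0.0209113 ,  0.99645761, -0.08145524],
       [-0.99966072,  0.02210477,  0.01377758],
       [ 0.01552933,  0.0811395 ,  0.99658177]])}
side {'camera_matrix': array([[447.93223136,   0.        , 321.881888  ],
       [  0.        , 447.93223136, 233.04869901],
       [  0.        ,   0.        ,   1.        ]]), 'eye': array([0.35456772, 0.8096846 , 0.64924283]), 'attitude': array([[-0.98226191,  0.12481775, -0.13993593],
       [-0.18574222, -0.54531033,  0.81739615],
       [ 0.02571704,  0.82888912,  0.55882149]])}
{'time': 0.1, 'joint_positions': array([-7.44041784e+01,  2.01222482e+01,  9.46727885e+01,  9.08677061e-04,
        6.52655597e+01, -4.84708782e+00]), 'qvel': array([ 0.10540073, -0.09576526, -0.21191073, -0.05475921, -0.02644665,
        0.1459204 ]), 'joint_efforts': array([-1.90118426e-04, -5.06832933e+01, -2.91876930e+01, -1.52943335e-04,
        2.67771400e-03,  1.84181779e-06]), 'tcp_pos': array([ 0.19205005, -0.51506633,  0.230806  ]), 'eef_rot': array([[ 9.37023012e-01,  3.49267523e-01, -2.70462887e-04],
       [ 3.49267612e-01, -9.37022459e-01,  1.02253999e-03],
       [ 1.03710209e-04, -1.05260743e-03, -9.99999441e-01]]), 'force': array([-0.33193303,  0.29328198, -0.22768055]), 'torque': array([-0.00468845,  0.03392892,  0.01076733]), 'finger_force': 0.0, 'grip_width': 0.08563750310676867}
```

View pics/top0.png

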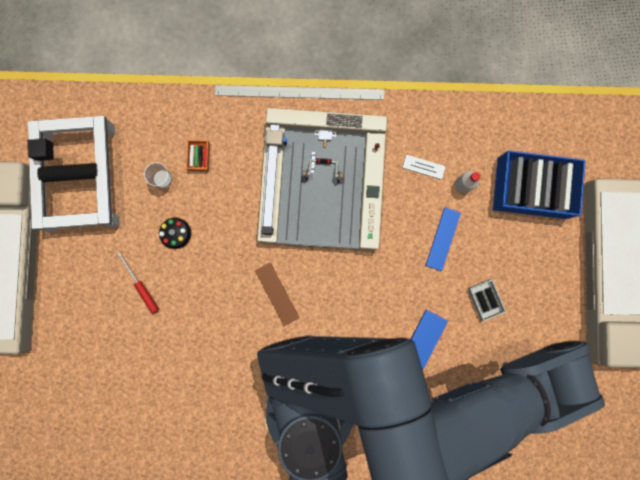

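View pics/side0.png

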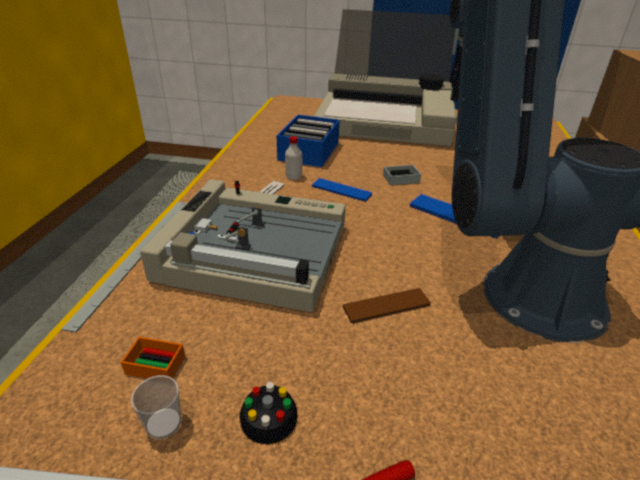

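Top view: the plotter is at about (322,180), with roller and red bands near (324,161). Blue candidates are A at (443,239), whole, and B at (428,340), partly hidden by the arm and seemingly wider. The brown plate at (277,293) is excluded. Next I measure A and B and enlarge a crop.

```bash
cat > h.py <<'E'
import numpy as np, cv2
from bench import r
def ray(n,px):
    c=r.calibration(n); px=np.asarray(px,float).reshape(-1,2)
    d=np.linalg.inv(c["camera_matrix"])@np.c_[px,np.ones(len(px))].T
    return c["eye"],(c["attitude"]@(d*np.array([[1],[-1],[-1]]))).T
def onz(n,px,z):
    e,d=ray(n,px); return e+d*((z-e[2])/d[:,2])[:,None]
def pix(n,P):
    c=r.calibration(n); p=(np.atleast_2d(P)-c["eye"])@c["attitude"]*[1,-1,-1]
    q=p@c["camera_matrix"].T; return q[:,:2]/q[:,2:]
def rect(n,m,z,amin=100):
    for c in cv2.findContours(m.astype(np.uint8),cv2.RETR_EXTERNAL,cv2.CHAIN_APPROX_NONE)[0]:
        if cv2.contourArea(c)<amin: continue
        w=onz(n,c[:,0],z)[:,:2]; R=cv2.minAreaRect((w*1000).astype(np.float32))
        print(n,cv2.boundingRect(c),"centre mm",np.round(R[0],1),"size",np.round(R[1],1),"ang",round(R[2],1), "box", np.round(cv2.boxPoints(R)).tolist())
E
python3 - <<'E'
from h import *
for n in("top","side"):
    im=cv2.imread(f"pics/{n}0.png"); H=cv2.cvtColor(im,cv2.COLOR_BGR2HSV)
    rect(n,cv2.inRange(H,(105,130,90),(125,255,255)),.010)
im=cv2.imread("pics/top0.png")
a=cv2.resize(im[200:380,400:480],None,fx=3.3,fy=3.3,interpolation=cv2.INTER_CUBIC)
b=cv2.resize(im[100:260,250:395],None,fx=3.6,fy=3.6,interpolation=cv2.INTER_CUBIC)
a=cv2.resize(a,(264,594));o=np.zeros((594,800,3),np.uint8);o[:,:264]=a;o[:b.shape[0],270:270+b.shape[1]]=b
cv2.imwrite("pics/crop1.png",o)
E
```

```text
top (412, 311, 35, 58) centre mm [ 214.2 -321.3] size [ 67.4 151.9] ang 63.5 box [[131.0, -318.0], [267.0, -385.0], [297.0, -325.0], [161.0, -257.0]]
top (427, 208, 33, 62) centre mm [ 502.  -373.5] size [ 45.7 175.5] ang 71.9 box [[411.0, -368.0], [578.0, -422.0], [592.0, -379.0], [426.0, -324.0]]
top (502, 151, 82, 65) centre mm [ 671.4 -668.5] size [231.8 167. ] ang 84.2 box [[577.0, -775.0], [743.0, -792.0], [766.0, -562.0], [600.0, -545.0]]
side (411, 195, 43, 24) centre mm [ 224.3 -333.9] size [ 71.5 131. ] ang 63.2 box [[150.0, -336.0], [267.0, -395.0], [299.0, -331.0], [182.0, -272.0]]
side (313, 179, 58, 21) centre mm [ 502.9 -374.3] size [ 50.3 177.7] ang 72.5 box [[411.0, -372.0], [580.0, -425.0], [595.0, -377.0], [426.0, -324.0]]
```

View pics/crop1.png

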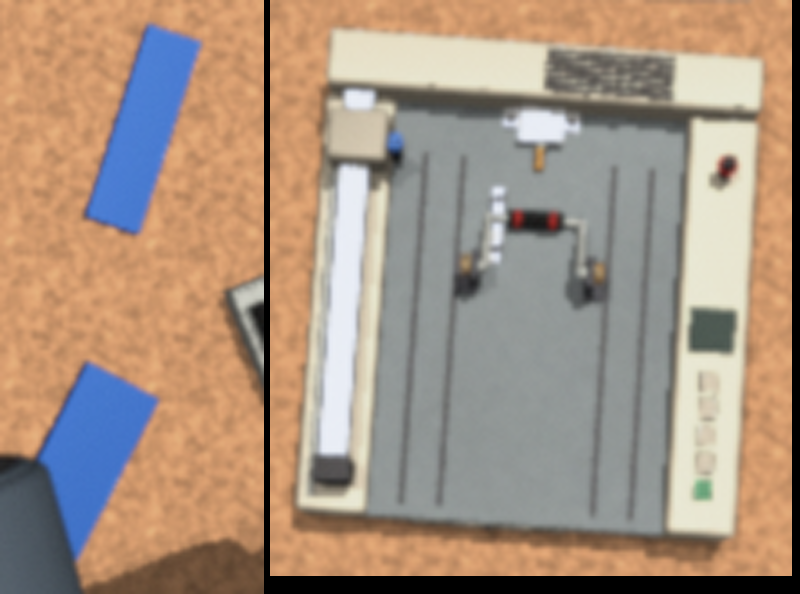

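A measures 178 x 49 mm, so it is the 180 x 50 blank. B is 67 wide, larger, and so the decoy. The crop confirms A with free bench round it, and shows stop, brass screw, roller and fence. Next I measure the plotter pose.

Run:
```python
from h import *
im=cv2.imread("pics/top0.png"); H=cv2.cvtColor(im,cv2.COLOR_BGR2HSV)
m=cv2.inRange(H,(0,0,70),(180,60,165)); m=cv2.morphologyEx(m,cv2.MORPH_OPEN,np.ones((3,3)))
n,l,s,c=cv2.connectedComponentsWithStats(m); k=l[215,320]; B=(l==k); print(s[k])
def line(p): 
    v=cv2.fitLine(onz("top",p,.05)[:,:2].astype(np.float32),cv2.DIST_HUBER,0,.001,.001).ravel(); return v
fr=np.array([(x,np.where(B[:,x])[0].max()+.5) for x in range(283,352,2)])
ri=np.array([(np.where(B[y])[0].max()+.5,y) for y in range(150,240,2)])
le=np.array([(np.where(B[y])[0].min()-.5,y) for y in range(165,240,2)])
for q,p in zip(("front","right","left"),(fr,ri,le)):
    v=line(p); print(q,p[0],p[-1],v.round(4),"deg",np.degrees(np.arctan2(v[1],v[0])).round(2))
red=cv2.inRange(H,(0,130,60),(8,255,255))|cv2.inRange(H,(172,130,60),(180,255,255))
n,l,s,c=cv2.connectedComponentsWithStats(red)
for i in range(1,n):
    if 300<c[i][0]<350 and 150<c[i][1]<172: print("red",s[i],c[i],onz("top",c[i],.064)[0].round(4))
wh=cv2.inRange(H,(0,0,195),(180,40,255)); n,l,s,c=cv2.connectedComponentsWithStats(wh)
for i in range(1,n):
    if 290<c[i][0]<350 and 120<c[i][1]<185: print("white",s[i],c[i],onz("top",c[i],.06)[0].round(4))
br=cv2.inRange(H,(12,110,90),(28,255,255)); n,l,s,c=cv2.connectedComponentsWithStats(br)
for i in range(1,n):
    if 295<c[i][0]<350 and 130<c[i][1]<185: print("brass",s[i],c[i],onz("top",c[i],.056)[0].round(4))
```

```text
[  276   114   108   135 10115]
front [283.  243.5] [351.  248.5] [ 0.0433  0.9991  0.4694 -0.0093] deg 87.52
right [365.5 150. ] [360.5 238. ] [ 0.9989 -0.0473  0.6212 -0.1365] deg -2.71
left [281.5 165. ] [276.5 239. ] [ 0.9989 -0.0468  0.5927  0.1009] deg -2.68
red [317 159   4   4  13] [318.38461538 160.61538462] [ 0.7108 -0.0079  0.064 ]
red [327 160   3   4  10] [328.  161.2] [ 0.7098 -0.0351  0.064 ]
white [315 131  21   8 116] [325.12931034 134.67241379] [ 0.7868 -0.0256  0.06  ]
white [312 152   3   3   8] [312.875 152.875] [0.7335 0.0081 0.06  ]
white [312 156   3   4  12] [313.  157.5] [0.7202 0.0074 0.06  ]
white [311 162   4   6  20] [312.5 164.7] [0.6995 0.0084 0.06  ]
white [311 170   3   3   8] [312.125 170.875] [0.6818 0.0091 0.06  ]
brass [324 142   2   5   9] [324.44444444 143.77777778] [ 0.7615 -0.0242  0.056 ]
```

Plotter yaw is about -2.6° with its origin at about (0.640, -0.0187). The bed edges at -171, -119 and +117 mm and the stop centre at 146 mm all check out. The screw head is near plotter x 114. Moving above the blank's near end.

{"op": "step_arm", "data": {
  "motion": [0.047,-0.011,0.02,0,0,6.4,1,0.095,-0.023,0.043,0,0,12.8,1,0.142,-0.034,0.065,0,0,19.1,1,0.19,-0.045,0.087,0,0,25.5,1,0.237,-0.057,0.108,0,0,31.9,1,0.285,-0.068,0.13,0,0,38.2,1,0.285,-0.068,0.15,0,0,38.2,1,0.285,-0.068,0.17,0,0,38.2,1],
  "grip_force": 40
}}

```text
time: 1.1
tcp_pos: [0.4358, -0.3514, 0.0603]
eef_rot: [[0.953, -0.304, -0.0], [-0.304, -0.953, 0.0], [-0.001, -0.0, -1.0]]
force: [0.2, -0.1, 1.1]
grip_width: 0.0853
finger_force: 0.0
```

Run:
```python
from h import *
for n in("top","side"):
    im=cv2.cvtColor(r.read_camera(n),cv2.COLOR_RGB2BGR); cv2.imwrite(f"pics/{n}1.png",im); H=cv2.cvtColor(im,cv2.COLOR_BGR2HSV)
    rect(n,cv2.inRange(H,(105,130,90),(125,255,255)),.010)
s=r.state(); print(s["time"],s["tcp_pos"],s["eef_rot"].round(4),s["force"],s["joint_positions"])
```

```text
top (432, 209, 28, 41) centre mm [ 525.3 -381.1] size [ 45.8 126.4] ang 71.9 box [[458.0, -383.0], [578.0, -423.0], [592.0, -379.0], [472.0, -340.0]]
top (502, 151, 82, 65) centre mm [ 671.2 -668.3] size [232.2 167.3] ang 84.2 box [[576.0, -775.0], [743.0, -792.0], [766.0, -561.0], [600.0, -544.0]]
side (412, 195, 62, 31) centre mm [ 200.  -321.8] size [ 70.8 185.4] ang 63.3 box [[101.0, -312.0], [267.0, -395.0], [299.0, -332.0], [133.0, -249.0]]
side (313, 179, 58, 20) centre mm [ 503.2 -373.4] size [ 52.2 177.7] ang 72.5 box [[411.0, -372.0], [580.0, -425.0], [596.0, -375.0], [426.0, -322.0]]
1.2 [ 0.43453432 -0.35099614  0.05928025] [[ 0.9525 -0.3047 -0.0029]
 [-0.3046 -0.9525  0.0027]
 [-0.0036 -0.0017 -1.    ]] [-0.64905663 -0.11895871  0.15647777] [-4.37050329e+01  3.43606262e+01  1.00321733e+02  7.08854691e-04
  4.55444424e+01  6.40315162e+01]
```

{"op": "step_arm", "data": {
  "motion": [0,0,0.02,0,0,0,1,0,0,0.04,0,0,0,1,0,0,0.054,0,0,0,1,0,0,0.061,0,0,0,1,0,0,0.061,0,0,0,1,0,0,0.061,0,0,0,0,0,0,0.061,0,0,0,-0.5,0,0,0.061,0,0,0,-1],
  "grip_force": 40
}}

```text
time: 2.2
tcp_pos: [0.4357, -0.3524, 0.0012]
eef_rot: [[0.952, -0.305, 0.001], [-0.305, -0.952, -0.001], [0.001, 0.001, -1.0]]
force: [-0.9, 1.0, 5.7]
grip_width: 0.049
finger_force: 41.0
```

{"op": "step_arm", "data": {
  "motion": [0,0,0,0,0,0,-1,0,0,0,0,0,0,-1,0,0,0,0,0,0,-1,0,0,0,0,0,0,-1,0,0,-0.003,0,0,0,-1,0,0,-0.01,0,0,0,-1,0,0,-0.02,0,0,0,-1,0,0,-0.02,0,0,0,-1]
}}

```text
time: 3.2
tcp_pos: [0.4359, -0.3525, 0.0213]
eef_rot: [[0.952, -0.305, 0.001], [-0.305, -0.952, -0.001], [0.002, 0.001, -1.0]]
force: [0.0, -0.3, -1.3]
grip_width: 0.0488
finger_force: 41.4
```

Gripped (49 mm), weight about 1.3 N. Now lift and carry to the front of the bed.

{"op": "step_arm", "data": {
  "motion": [0,0,-0.05,0,0,0,-1,0,-0.01,-0.1,0,0,0,-1,-0.004,-0.05,-0.12,0,0,-2,-1,-0.012,-0.11,-0.12,0,0,-5,-1,-0.02,-0.17,-0.12,0,0,-8,-1,-0.027,-0.23,-0.12,0,0,-11,-1,-0.033,-0.29,-0.12,0,0,-13.5,-1,-0.037,-0.342,-0.12,0,0,-15.2,-1]
}}

```text
time: 4.2
tcp_pos: [0.5045, -0.0129, 0.1404]
eef_rot: [[0.999, -0.043, 0.0], [-0.043, -0.999, 0.0], [0.0, -0.0, -1.0]]
force: [0.2, -2.0, -0.2]
grip_width: 0.0487
finger_force: 42.0
```

{"op": "step_arm", "data": {
  "motion": [0,0,0.015,0,0,0,-1,0,0,0.03,0,0,0,-1,0,0,0.045,0,0,0,-1,0,0,0.06,0,0,0,-1,0,0,0.07,0,0,0,-1,0,0,0.07,0,0,0,-1,0,0,0.07,0,0,0,-1,0,0,0.07,0,0,0,-1]
}}

```text
time: 5.2
tcp_pos: [0.5048, -0.0151, 0.0708]
eef_rot: [[0.999, -0.045, 0.001], [-0.045, -0.999, -0.0], [0.001, 0.0, -1.0]]
force: [0.3, -0.7, -0.5]
grip_width: 0.0487
finger_force: 42.0
```

Run:
```python
from h import *
s=r.state(); print(s["time"],s["tcp_pos"],s["eef_rot"].round(4),s["force"])
o=[]
for n,zz in(("top",.08),("side",.08)):
    im=cv2.cvtColor(r.read_camera(n),cv2.COLOR_RGB2BGR); cv2.imwrite(f"pics/{n}2.png",im); H=cv2.cvtColor(im,cv2.COLOR_BGR2HSV)
    rect(n,cv2.inRange(H,(105,130,90),(125,255,255)),zz)
    p=pix(n,[.6,-.02,.06])[0].astype(int); c=im[p[1]-80:p[1]+80,max(0,p[0]-100):p[0]+100]; o.append(cv2.resize(c,(750,600))[:300] if 0 else cv2.resize(c,(400,320),interpolation=cv2.INTER_CUBIC))
cv2.imwrite("pics/c2.png",np.hstack(o))
```

```text
5.2 [ 0.50480196 -0.01509115  0.07077367] [[ 9.99e-01 -4.45e-02  9.00e-04]
 [-4.45e-02 -9.99e-01 -1.00e-04]
 [ 9.00e-04  1.00e-04 -1.00e+00]] [ 0.28804724 -0.65751416 -0.47328423]
top (387, 311, 60, 88) centre mm [ 179.2 -285.7] size [ 64.7 239.1] ang 63.1 box [[58.0, -260.0], [271.0, -369.0], [300.0, -311.0], [87.0, -203.0]]
top (313, 176, 20, 31) centre mm [622.6 -20.8] size [48.8 81.9] ang 85.7 box [[580.0, -42.0], [662.0, -48.0], [665.0, 0.0], [584.0, 7.0]]
top (502, 151, 82, 65) centre mm [ 658.4 -639. ] size [222.  159.8] ang 84.2 box [[568.0, -741.0], [727.0, -757.0], [749.0, -537.0], [590.0, -520.0]]
side (248, 219, 63, 22) centre mm [591.3 -18.8] size [ 53.8 148.4] ang 86.5 box [[516.0, -41.0], [664.0, -50.0], [667.0, 4.0], [519.0, 12.0]]
side (411, 195, 94, 40) centre mm [ 189.8 -183.9] size [ 64.  226.1] ang 63.2 box [[74.0, -162.0], [276.0, -263.0], [305.0, -206.0], [103.0, -104.0]]
```

View pics/c2.png

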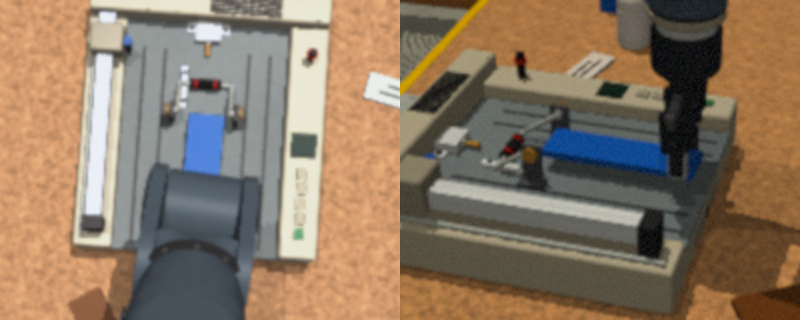

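The blank is centred between the cheeks with its lead end about 45 mm before the roller. Lowering to the bed.

{"op": "step_arm", "data": {
  "motion": [0,0,0.006,0,0,0,-1,0,0,0.012,0,0,0,-1,0,0,0.016,0,0,0,-1,0,0,0.018,0,0,0,-1,0,0,0.0188,0,0,0,-1,0,0,0.0188,0,0,0,-1,0,0,0.0188,0,0,0,-1,0,0,0.0188,0,0,0,-1]
}}

```text
time: 6.3
tcp_pos: [0.5046, -0.0151, 0.0516]
eef_rot: [[0.999, -0.045, 0.0], [-0.045, -0.999, -0.0], [0.0, 0.0, -1.0]]
force: [-0.1, 0.1, 0.4]
grip_width: 0.0482
finger_force: 42.1
```

Run:
```python
from h import *
s=r.state(); print(s["time"],s["tcp_pos"],s["force"],s["torque"])
```

```text
6.3 [ 0.50456922 -0.01509073  0.05160477] [-0.14860495  0.14817588  0.43364203] [ 0.02155855 -0.02887762 -0.04407683]
```

{"op": "step_arm", "data": {
  "motion": [0.005,0,0,0,0,0,-1,0.01,0,0,0,0,0,-1,0.015,0,0,0,0,0,-1,0.02,0,0,0,0,0,-1,0.025,0,0,0,0,0,-1,0.028,0,0,0,0,0,-1,0.028,0,0,0,0,0,-1,0.028,0,0,0,0,0,-1]
}}

```text
time: 7.3
tcp_pos: [0.5324, -0.0163, 0.0515]
eef_rot: [[0.999, -0.045, -0.0], [-0.045, -0.999, 0.0], [-0.0, -0.0, -1.0]]
force: [0.3, 0.2, -0.3]
grip_width: 0.0485
finger_force: 42.1
```

{"op": "step_arm", "data": {
  "motion": [0,-0.0003,0,0,0,0,-1,0,-0.0006,0,0,0,0,-1,0,-0.0009,0,0,0,0,-1,0,-0.0012,0,0,0,0,-1,0,-0.0015,0,0,0,0,-1,0,-0.0015,0,0,0,0,-1,0,-0.0015,0,0,0,0,-1,0,-0.0015,0,0,0,0,-1]
}}

```text
time: 8.3
tcp_pos: [0.5325, -0.0148, 0.0515]
eef_rot: [[0.999, -0.045, 0.0], [-0.045, -0.999, 0.0], [0.0, -0.0, -1.0]]
force: [-0.8, -0.0, -1.4]
grip_width: 0.0486
finger_force: 42.1
```

Run:
```python
from h import *
s=r.state(); print(s["time"],s["tcp_pos"],s["force"],s["torque"])
```

```text
8.3 [ 0.53252785 -0.01482502  0.05149192] [-0.76917335 -0.01710009 -1.4103835 ] [-0.05457176  0.00083683  0.00334786]
```

{"op": "step_arm", "data": {
  "motion": [0,-0.0002,0,0,0,0,-1,0,-0.0004,0,0,0,0,-1,0,-0.0006,0,0,0,0,-1,0,-0.0008,0,0,0,0,-1,0,-0.001,0,0,0,0,-1,0,-0.001,0,0,0,0,-1,0,-0.001,0,0,0,0,-1,0,-0.001,0,0,0,0,-1]
}}

```text
time: 9.3
tcp_pos: [0.5326, -0.0138, 0.0515]
eef_rot: [[0.999, -0.045, 0.0], [-0.045, -0.999, 0.0], [0.0, -0.0, -1.0]]
force: [-0.6, -0.2, -0.8]
grip_width: 0.0484
finger_force: 42.1
```

Run:
```python
from h import *
s=r.state(); print(s["time"],s["tcp_pos"],s["force"],s["torque"])
```

```text
9.3 [ 0.53257571 -0.01382163  0.05149421] [-0.5990938  -0.20758214 -0.79503675] [-0.07152401  0.0188428  -0.03965496]
```

Still free. Continue towards the fence in small steps.

{"op": "step_arm", "data": {
  "motion": [0,-0.0002,0,0,0,0,-1,0,-0.0004,0,0,0,0,-1,0,-0.0006,0,0,0,0,-1,0,-0.0008,0,0,0,0,-1,0,-0.001,0,0,0,0,-1,0,-0.001,0,0,0,0,-1,0,-0.001,0,0,0,0,-1,0,-0.001,0,0,0,0,-1]
}}

```text
time: 10.3
tcp_pos: [0.5326, -0.0128, 0.0515]
eef_rot: [[0.999, -0.045, -0.0], [-0.045, -0.999, 0.0], [-0.0, -0.0, -1.0]]
force: [-0.0, -0.1, 0.8]
grip_width: 0.0482
finger_force: 42.1
```

Run:
```python
from h import *
s=r.state(); print(s["time"],s["tcp_pos"],s["force"],s["torque"])
```

```text
10.3 [ 0.53260248 -0.0128286   0.05147686] [-0.03186687 -0.10680615  0.76236743] [0.01348464 0.00797732 0.0122919 ]
```

{"op": "step_arm", "data": {
  "motion": [0,-0.0002,0,0,0,0,-1,0,-0.0004,0,0,0,0,-1,0,-0.0006,0,0,0,0,-1,0,-0.0008,0,0,0,0,-1,0,-0.001,0,0,0,0,-1,0,-0.001,0,0,0,0,-1,0,-0.001,0,0,0,0,-1,0,-0.001,0,0,0,0,-1]
}}

```text
time: 11.3
tcp_pos: [0.5327, -0.0119, 0.0515]
eef_rot: [[0.999, -0.045, 0.0], [-0.045, -0.999, -0.0], [0.0, 0.0, -1.0]]
force: [0.2, -1.8, -1.5]
grip_width: 0.0487
finger_force: 42.2
```

Run:
```python
from h import *
s=r.state(); print(s["time"],s["tcp_pos"],s["force"],s["torque"])
for n,zz in(("top",.06),("side",.06)):
    im=cv2.cvtColor(r.read_camera(n),cv2.COLOR_RGB2BGR); cv2.imwrite(f"pics/{n}3.png",im); H=cv2.cvtColor(im,cv2.COLOR_BGR2HSV)
    rect(n,cv2.inRange(H,(105,130,90),(125,255,255))[:, :380] ,zz)
o=[]
for n in("top","side"):
    im=cv2.imread(f"pics/{n}3.png"); p=pix(n,[.68,-.02,.06])[0].astype(int); o.append(cv2.resize(im[p[1]-30:p[1]+30,p[0]-40:p[0]+40],(400,300),interpolation=cv2.INTER_CUBIC))
cv2.imwrite("pics/c3.png",np.hstack(o))
```

```text
11.3 [ 0.53267463 -0.01188228  0.0514993 ] [ 0.15455737 -1.83061025 -1.50895332] [-0.38180015  0.14546907 -0.29915361]
top (313, 168, 18, 28) centre mm [653.3 -18.3] size [47.  76.9] ang 86.0 box [[613.0, -39.0], [690.0, -44.0], [693.0, 2.0], [617.0, 8.0]]
side (243, 225, 56, 22) centre mm [618.6 -17.7] size [ 54.2 149. ] ang 85.8 box [[542.0, -39.0], [691.0, -50.0], [695.0, 4.0], [546.0, 15.0]]
```

View pics/c3.png

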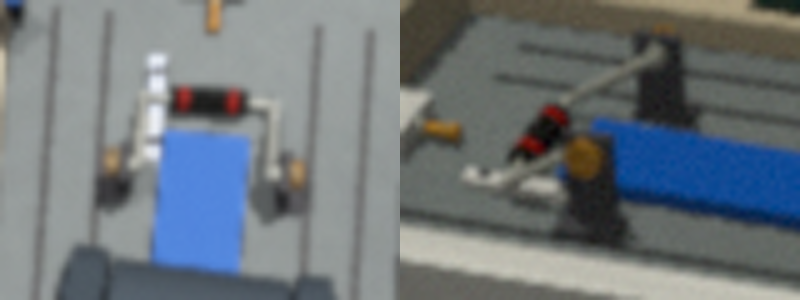

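The blank's left edge meets the fence (about 2 N, torque -0.3 Nm), and its lead end is just short of the roller. I ease off 0.4 mm sideways, then slide forward gently into the roller.

{"op": "step_arm", "data": {
  "motion": [0.0005,0.0004,0,0,0,0,-1,0.002,0.0004,0,0,0,0,-1,0.0035,0.0004,0,0,0,0,-1,0.005,0.0004,0,0,0,0,-1,0.0065,0.0004,0,0,0,0,-1,0.008,0.0004,0,0,0,0,-1,0.0095,0.0004,0,0,0,0,-1,0.011,0.0004,0,0,0,0,-1]
}}

```text
time: 12.4
tcp_pos: [0.5434, -0.0128, 0.0514]
eef_rot: [[0.999, -0.045, -0.001], [-0.045, -0.999, 0.0], [-0.001, 0.0, -1.0]]
force: [-5.2, -2.2, 0.3]
grip_width: 0.0487
finger_force: 42.2
```

{"op": "step_arm", "data": {
  "motion": [0.001,0,0,0,0,0,-1,0.002,0,0,0,0,0,-1,0.003,0,0,0,0,0,-1,0.004,0,0,0,0,0,-1,0.005,0,0,0,0,0,-1,0.006,0,0,0,0,0,-1,0.007,0,0,0,0,0,-1,0.008,0,0,0,0,0,-1]
}}

```text
time: 13.4
tcp_pos: [0.5482, -0.0129, 0.0511]
eef_rot: [[0.999, -0.045, -0.008], [-0.045, -0.999, 0.0], [-0.008, -0.0, -1.0]]
force: [-19.7, -2.1, 13.1]
grip_width: 0.0486
finger_force: 43.6
```

Run:
```python
from h import *
s=r.state(); print(s["time"],s["tcp_pos"],s["force"],s["torque"],s["joint_efforts"])
o=[]
for n in("top","side"):
    im=cv2.cvtColor(r.read_camera(n),cv2.COLOR_RGB2BGR); cv2.imwrite(f"pics/{n}4.png",im)
    p=pix(n,[.68,-.02,.06])[0].astype(int); o.append(cv2.resize(im[p[1]-30:p[1]+30,p[0]-40:p[0]+40],(400,300),interpolation=cv2.INTER_CUBIC))
cv2.imwrite("pics/c4.png",np.hstack(o))
```

```text
13.4 [ 0.5482449  -0.01293715  0.05113628] [-19.66920822  -2.05896237  13.05911676] [-0.58359736  3.1972318  -0.31269727] [  1.96924791 -52.72614241 -28.58576059   0.68112044  -4.84997034
  -0.35504957]
```

View pics/c4.png

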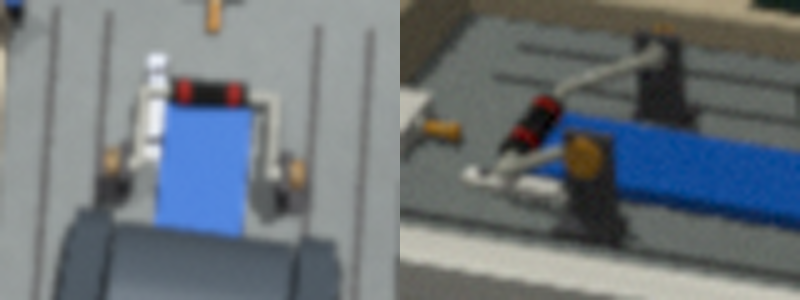

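The roller has moved back about 4 mm and is climbing. The tool has been pressed into the bed (13 N up), which adds friction. I relieve it upward with a slight nose-up trim before going on.

{"op": "step_arm", "data": {
  "motion": [-0.001,0,-0.0004,0,0.1,0,-1,-0.001,0,-0.0008,0,0.2,0,-1,-0.001,0,-0.001,0,0.3,0,-1,-0.001,0,-0.001,0,0.3,0,-1,-0.0005,0,-0.001,0,0.3,0,-1,0,0,-0.001,0,0.3,0,-1,0,0,-0.001,0,0.3,0,-1,0,0,-0.001,0,0.3,0,-1]
}}

```text
time: 14.5
tcp_pos: [0.5494, -0.013, 0.0516]
eef_rot: [[0.999, -0.045, -0.0], [-0.045, -0.999, 0.0], [-0.0, -0.0, -1.0]]
force: [-9.2, -2.3, -0.5]
grip_width: 0.0486
finger_force: 42.3
```

Run:
```python
from h import *
s=r.state(); print(s["time"],s["tcp_pos"],s["eef_rot"][2],s["force"],s["torque"])
```

```text
14.5 [ 0.54944756 -0.01302653  0.0516063 ] [-1.64046753e-04 -7.06909529e-05 -9.99999984e-01] [-9.19558156 -2.26739904 -0.48750393] [-0.58942102  1.57151632 -0.31966796]
```

{"op": "step_arm", "data": {
  "motion": [0.0006,0,0,0,0,0,-1,0.0012,0,0,0,0,0,-1,0.0018,0,0,0,0,0,-1,0.0024,0,0,0,0,0,-1,0.003,0,0,0,0,0,-1,0.0036,0,0,0,0,0,-1,0.0042,0,0,0,0,0,-1,0.0045,0,0,0,0,0,-1]
}}

```text
time: 15.5
tcp_pos: [0.554, -0.0133, 0.0516]
eef_rot: [[0.999, -0.045, -0.0], [-0.045, -0.999, -0.0], [-0.0, 0.0, -1.0]]
force: [-9.9, -3.9, 0.1]
grip_width: 0.0484
finger_force: 42.3
```

Run:
```python
from h import *
s=r.state(); print(s["time"],s["tcp_pos"],s["eef_rot"][2],s["force"],s["torque"])
```

```text
15.5 [ 0.55396007 -0.01330463  0.05163064] [-1.64100316e-04  5.54933793e-05 -9.99999985e-01] [-9.92815892 -3.8819015   0.10562836] [-0.65731554  1.6320705  -0.29231913]
```

{"op": "step_arm", "data": {
  "motion": [0,0.0003,0,0,0,0,-1,0,0.0006,0,0,0,0,-1,0,0.0006,0,0,0,0,-1,0.0006,0.0006,0,0,0,0,-1,0.0012,0.0006,0,0,0,0,-1,0.0018,0.0006,0,0,0,0,-1,0.0024,0.0006,0,0,0,0,-1,0.003,0.0006,0,0,0,0,-1]
}}

```text
time: 16.5
tcp_pos: [0.5575, -0.0139, 0.0519]
eef_rot: [[0.999, -0.044, 0.001], [-0.044, -0.999, 0.0], [0.001, -0.0, -1.0]]
force: [-7.5, -2.5, -0.1]
grip_width: 0.0484
finger_force: 42.2
```

Run:
```python
from h import *
s=r.state(); print(s["time"],s["tcp_pos"],s["eef_rot"].round(4),s["force"],s["torque"])
o=[]
for n in("top","side"):
    im=cv2.cvtColor(r.read_camera(n),cv2.COLOR_RGB2BGR); cv2.imwrite(f"pics/{n}5.png",im)
    p=pix(n,[.68,-.02,.06])[0].astype(int); o.append(cv2.resize(im[p[1]-30:p[1]+30,p[0]-40:p[0]+40],(400,300),interpolation=cv2.INTER_CUBIC))
cv2.imwrite("pics/c5.png",np.hstack(o))
```

```text
16.5 [ 0.55745488 -0.01388606  0.05185391] [[ 9.99e-01 -4.42e-02  1.10e-03]
 [-4.42e-02 -9.99e-01  0.00e+00]
 [ 1.10e-03 -1.00e-04 -1.00e+00]] [-7.52192278 -2.4552428  -0.11446709] [-0.3683353   1.30182876 -0.13689131]
```

View pics/c5.png

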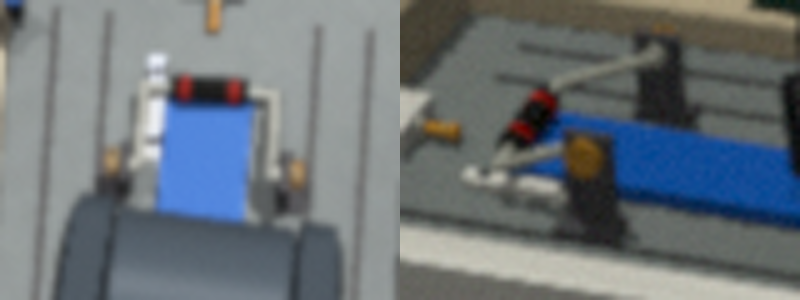

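{"op": "step_arm", "data": {
  "motion": [0.001,0.0003,0,0,0,0,-1,0.002,0.0003,0,0,0,0,-1,0.003,0.0003,0,0,0,0,-1,0.004,0.0003,0,0,0,0,-1,0.005,0.0003,0,0,0,0,-1,0.006,0.0003,0,0,0,0,-1,0.007,0.0003,0,0,0,0,-1,0.008,0.0003,0,0,0,0,-1]
}}

```text
time: 17.6
tcp_pos: [0.5652, -0.0145, 0.0518]
eef_rot: [[0.999, -0.044, 0.0], [-0.044, -0.999, 0.0], [0.0, -0.0, -1.0]]
force: [-8.2, -0.9, -0.1]
grip_width: 0.0484
finger_force: 42.1
```

Run:
```python
from h import *
s=r.state(); print(s["time"],s["tcp_pos"],s["eef_rot"].round(4)[:,0],s["force"],s["torque"])
```

```text
17.6 [ 0.56519166 -0.01449496  0.05175995] [ 9.99e-01 -4.40e-02  5.00e-04] [-8.1895547  -0.9207821  -0.06713545] [-0.35386974  1.37955996 -0.03694271]
```

Run:
```python
from h import *
o=[]
for n in("top","side"):
    im=cv2.cvtColor(r.read_camera(n),cv2.COLOR_RGB2BGR); cv2.imwrite(f"pics/{n}6.png",im)
    H=cv2.cvtColor(im,cv2.COLOR_BGR2HSV); b=cv2.inRange(H,(105,130,90),(125,255,255))
    rect(n,b[:,:380],.06,10)
    p=pix(n,[.69,-.02,.06])[0].astype(int); o.append(cv2.resize(im[p[1]-30:p[1]+30,p[0]-40:p[0]+40],(400,300),interpolation=cv2.INTER_CUBIC))
cv2.imwrite("pics/c6.png",np.hstack(o))
```

```text
top (314, 161, 18, 21) centre mm [682.3 -20.4] size [46.5 55.7] ang 86.0 box [[653.0, -42.0], [708.0, -46.0], [712.0, 1.0], [656.0, 5.0]]
side (231, 233, 7, 4) centre mm [700.   -2.2] size [11.2 14.9] ang 84.0 box [[692.0, -7.0], [707.0, -9.0], [708.0, 3.0], [693.0, 4.0]]
side (234, 224, 51, 21) centre mm [645.  -19.7] size [ 54.4 135.5] ang 84.9 box [[575.0, -41.0], [710.0, -53.0], [715.0, 1.0], [580.0, 13.0]]
```

View pics/c6.png

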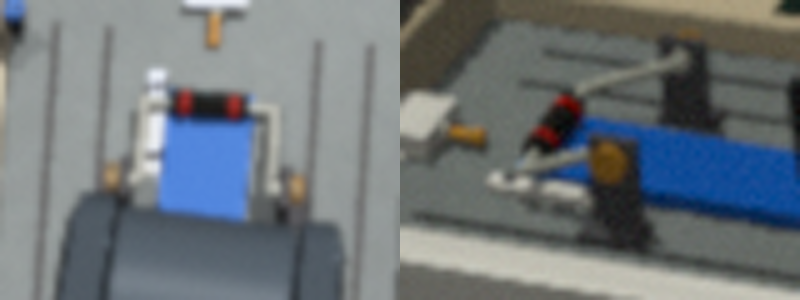

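{"op": "step_arm", "data": {
  "motion": [0.001,0,0,0,0,0,-1,0.002,0,0,0,0,0,-1,0.003,0,0,0,0,0,-1,0.004,0,0,0,0,0,-1,0.005,0,0,0,0,0,-1,0.006,0,0,0,0,0,-1,0.007,0,0,0,0,0,-1,0.008,0,0,0,0,0,-1]
}}

```text
time: 18.7
tcp_pos: [0.5729, -0.015, 0.0516]
eef_rot: [[0.999, -0.044, -0.0], [-0.044, -0.999, -0.0], [-0.0, 0.0, -1.0]]
force: [-9.9, -2.0, -0.5]
grip_width: 0.0484
finger_force: 42.1
```

```bash
cat > chk.py <<'E'
from h import *
s=r.state(); print(s["time"],s["tcp_pos"],s["eef_rot"].round(4)[:,0],s["force"],s["torque"])
im=cv2.cvtColor(r.read_camera("top"),cv2.COLOR_RGB2BGR); cv2.imwrite("pics/top_last.png",im)
ex=np.array([.99897,-.0454]);ey=np.array([.0454,.99897]);O=np.array([.640,-.0187])
X=np.arange(56,130,2)
for y in(-15,0,15,22.5):
    P=np.array([np.r_[O+ex*x/1e3+ey*y/1e3,.06] for x in X]); q=pix("top",P).astype(np.float32)
    c=cv2.remap(im,q[:,0].reshape(1,-1),q[:,1].reshape(1,-1),cv2.INTER_LINEAR)[0].astype(int)
    print(y,"".join("#" if b-max(g,r_)>25 and b>90 else "k" if max(b,g,r_)<80 else "r" if r_>b+40 else "." for b,g,r_ in c))
E
python3 chk.py
```

```text
18.7 [ 0.57289313 -0.01496723  0.05164644] [ 9.99e-01 -4.40e-02 -3.00e-04] [-9.87434506 -1.98539769 -0.54302845] [-0.51250971  1.65773391 -0.0053055 ]
-15 ########.rrrrr.#####.................
0 ########kkkkkk######........rrrrrrrrr
15 ########.rrrrr.#####.................
22.5 ########......######.................
```

The lead end shows behind the roller at about x 94 with no slip, so the blank is riding beneath it. The screw head shows at about x 112. Advancing 11 mm, then slowly.

{"op": "step_arm", "data": {
  "motion": [0.0014,0.0002,0,0,0,0,-1,0.0028,0.0002,0,0,0,0,-1,0.0042,0.0002,0,0,0,0,-1,0.0056,0.0002,0,0,0,0,-1,0.007,0.0002,0,0,0,0,-1,0.0084,0.0002,0,0,0,0,-1,0.0098,0.0002,0,0,0,0,-1,0.011,0.0002,0,0,0,0,-1]
}}

```text
time: 19.75
tcp_pos: [0.5839, -0.0157, 0.0516]
eef_rot: [[0.999, -0.044, -0.0], [-0.044, -0.999, -0.0], [-0.0, 0.0, -1.0]]
force: [-8.6, -1.9, -1.6]
grip_width: 0.048
finger_force: 42.1
```

```bash
python3 chk.py
```

```text
19.75 [ 0.58385898 -0.01566525  0.0516181 ] [ 9.99e-01 -4.40e-02 -4.00e-04] [-8.61386499 -1.91433299 -1.6096758 ] [-0.57470426  1.54087177 -0.03931571]
-15 ########.rrrrr.##########............
0 ########kkkkkk###########...rrrrrrrrr
15 #######..rrrrr.###########...........
22.5 ########......###########............
```

{"op": "step_arm", "data": {
  "motion": [0.0005,0,0,0,0,0,-1,0.001,0,0,0,0,0,-1,0.0015,0,0,0,0,0,-1,0.002,0,0,0,0,0,-1,0.0025,0,0,0,0,0,-1,0.003,0,0,0,0,0,-1,0.0035,0,0,0,0,0,-1,0.004,0,0,0,0,0,-1]
}}

```text
time: 20.8
tcp_pos: [0.5878, -0.0159, 0.0516]
eef_rot: [[0.999, -0.044, -0.0], [-0.044, -0.999, -0.0], [-0.0, 0.0, -1.0]]
force: [-9.1, -2.7, -1.9]
grip_width: 0.0481
finger_force: 42.1
```

{"op": "step_arm", "data": {
  "motion": [0.0002,0,0,0,0,0,-1,0.0004,0,0,0,0,0,-1,0.0006,0,0,0,0,0,-1,0.0008,0,0,0,0,0,-1,0.001,0,0,0,0,0,-1,0.0012,0,0,0,0,0,-1,0.0014,0,0,0,0,0,-1,0.0015,0,0,0,0,0,-1]
}}

```text
time: 21.8
tcp_pos: [0.5892, -0.016, 0.0516]
eef_rot: [[0.999, -0.044, -0.001], [-0.044, -0.999, -0.0], [-0.001, 0.0, -1.0]]
force: [-10.9, -3.2, -1.6]
grip_width: 0.049
finger_force: 42.1
```

{"op": "step_arm", "data": {
  "motion": [0.0002,0,0,0,0,0,-1,0.0004,0,0,0,0,0,-1,0.0006,0,0,0,0,0,-1,0.0008,0,0,0,0,0,-1,0.001,0,0,0,0,0,-1,0.001,0,0,0,0,0,-1,0.001,0,0,0,0,0,-1,0.001,0,0,0,0,0,-1]
}}

```text
time: 22.8
tcp_pos: [0.5902, -0.0161, 0.0516]
eef_rot: [[0.999, -0.044, -0.001], [-0.044, -0.999, -0.0], [-0.001, 0.0, -1.0]]
force: [-9.5, -3.1, -2.2]
grip_width: 0.0481
finger_force: 42.1
```

```bash
python3 chk.py
```

```text
22.8 [ 0.59021696 -0.01606536  0.05156012] [ 9.99e-01 -4.41e-02 -7.00e-04] [-9.49374897 -3.06211973 -2.17815255] [-0.63807917  1.58452213 -0.02528043]
-15 ########.rrrrr.#############.........
0 ########kkkkkk##############.rrrrrrrr
15 #######..rrrrr.##############........
22.5 ########......##############.........
```

{"op": "step_arm", "data": {
  "motion": [0.0002,0,0,0,0,0,-1,0.0004,0,0,0,0,0,-1,0.0006,0,0,0,0,0,-1,0.0008,0,0,0,0,0,-1,0.001,0,0,0,0,0,-1,0.001,0,0,0,0,0,-1,0.001,0,0,0,0,0,-1,0.001,0,0,0,0,0,-1]
}}

```text
time: 23.85
tcp_pos: [0.5911, -0.0161, 0.0516]
eef_rot: [[0.999, -0.044, -0.001], [-0.044, -0.999, -0.0], [-0.001, 0.0, -1.0]]
force: [-10.0, -3.7, -1.0]
grip_width: 0.0487
finger_force: 42.1
```

```bash
python3 chk.py
```

```text
23.85 [ 0.59114144 -0.01610089  0.05156216] [ 9.99e-01 -4.40e-02 -8.00e-04] [-9.96952835 -3.7225201  -0.99456369] [-0.62333264  1.69683227 -0.01989938]
-15 ########.rrrrr.##############........
0 ########kkkkkk##############.rrrrrrrr
15 #######..rrrrr.##############........
22.5 ########......###############........
```

{"op": "step_arm", "data": {
  "motion": [0.0002,0,0,0,0,0,-1,0.0004,0,0,0,0,0,-1,0.0006,0,0,0,0,0,-1,0.0008,0,0,0,0,0,-1,0.001,0,0,0,0,0,-1,0.001,0,0,0,0,0,-1,0.001,0,0,0,0,0,-1,0.001,0,0,0,0,0,-1]
}}

```text
time: 24.9
tcp_pos: [0.5921, -0.0162, 0.0516]
eef_rot: [[0.999, -0.044, -0.001], [-0.044, -0.999, -0.0], [-0.001, 0.0, -1.0]]
force: [-11.1, -3.3, -1.4]
grip_width: 0.0489
finger_force: 42.1
```

```bash
python3 chk.py
```

```text
24.9 [ 0.59210874 -0.01615382  0.05155199] [ 9.99e-01 -4.41e-02 -9.00e-04] [-11.08357408  -3.26454702  -1.4031475 ] [-0.67496026  1.72541547 -0.08734804]
-15 ########.rrrrr.###############.......
0 ########kkkkkk###############.rrrrrrr
15 #######..rrrrr.###############.......
22.5 ########......###############........
```

{"op": "step_arm", "data": {
  "motion": [0.0002,0,0,0,0,0,-1,0.0004,0,0,0,0,0,-1,0.0006,0,0,0,0,0,-1,0.0008,0,0,0,0,0,-1,0.001,0,0,0,0,0,-1,0.001,0,0,0,0,0,-1,0.001,0,0,0,0,0,-1,0.001,0,0,0,0,0,-1]
}}

```text
time: 25.95
tcp_pos: [0.5922, -0.0161, 0.0513]
eef_rot: [[0.999, -0.044, -0.003], [-0.044, -0.999, -0.0], [-0.003, 0.0, -1.0]]
force: [-13.1, -2.9, -0.4]
grip_width: 0.0485
finger_force: 42.2
```

```bash
python3 chk.py
```

```text
25.95 [ 0.59222359 -0.01614421  0.05128176] [ 0.999  -0.044  -0.0031] [-13.09255788  -2.88447377  -0.42534463] [-0.69755135  2.33695612 -0.04347859]
-15 ########.rrrrr.###############.......
0 ########kkkkkk###############.rrrrrrr
15 ########.rrrrr.###############.......
22.5 ########......###############........
```

Stop contact: motion halted and torque rose, about 3.5 N on the screw. I add a little for definite pressure (about 7 N) and hold.

{"op": "step_arm", "data": {
  "motion": [0.0002,0,0,0,0,0,-1,0.0004,0,0,0,0,0,-1,0.0006,0,0,0,0,0,-1,0.0007,0,0,0,0,0,-1,0.0007,0,0,0,0,0,-1,0.0007,0,0,0,0,0,-1,0.0007,0,0,0,0,0,-1,0.0007,0,0,0,0,0,-1]
}}

```text
time: 27.0
tcp_pos: [0.5923, -0.0161, 0.0512]
eef_rot: [[0.999, -0.044, -0.005], [-0.044, -0.999, 0.0], [-0.005, 0.0, -1.0]]
force: [-17.2, -3.3, 2.9]
grip_width: 0.0485
finger_force: 42.5
```

```bash
python3 chk.py
```

```text
27.0 [ 0.59227666 -0.01614198  0.05122613] [ 0.999  -0.044  -0.0047] [-17.23092492  -3.34612906   2.92877813] [-0.69672276  2.88393638 -0.11722217]
-15 ########.rrrrr.###############.......
0 ########kkkkkk###############.rrrrrrr
15 ########.rrrrr.###############.......
22.5 ########......###############........
```

Now relax most of the forward load while still gripping, then open.

{"op": "step_arm", "data": {
  "motion": [-0.0004,0,0,0,0,0,-1,-0.0008,0,0,0,0,0,-1,-0.0011,0.0002,0,0,0,0,-1,-0.0011,0.0003,0,0,0,0,-1,-0.0011,0.0003,0,0,0,0,-0.2,-0.0011,0.0003,0,0,0,0,0.2,-0.0011,0.0003,0,0,0,0,0.5,-0.0011,0.0003,0,0,0,0,0.6],
  "grip_force": 20
}}

```text
time: 28.05
tcp_pos: [0.5956, -0.0164, 0.053]
eef_rot: [[0.999, -0.044, 0.006], [-0.044, -0.999, -0.0], [0.006, -0.0, -1.0]]
force: [0.4, 0.2, 0.3]
grip_width: 0.0683
finger_force: 0.0
```

```bash
python3 chk.py
```

```text
28.05 [ 0.59561826 -0.01635595  0.05302406] [ 0.999  -0.0444  0.0064] [0.36579394 0.15149599 0.27326528] [-0.00752672  0.01843407 -0.00816883]
-15 ########.rrrrr.###############.......
0 ########kkkkkk###############.rrrrrrr
15 ########.rrrrr.###############.......
22.5 ########......###############........
```

{"op": "step_arm", "data": {
  "motion": [0,0,0,0,0,0,0.7,0,0,-0.005,0,0,0,0.7,0,0,-0.015,0,0,0,0.7,0,0,-0.04,0,0,0,0.7,0,0,-0.08,0,0,0,0.7,-0.05,0,-0.12,0,0,0,0.7,-0.1,0,-0.14,0,0,0,0.7,-0.15,0,-0.14,0,0,0,0.7]
}}

```text
time: 29.1
tcp_pos: [0.4438, -0.0097, 0.194]
eef_rot: [[0.999, -0.045, 0.009], [-0.045, -0.999, -0.001], [0.009, 0.0, -1.0]]
force: [0.7, 0.2, 0.3]
grip_width: 0.0729
finger_force: 0.0
```

{"op": "step_arm", "data": {
  "motion": [0,0.06,0,0,0,0,0.7,0,0.12,0,0,0,0,0.7,0,0.18,0,0,0,0,0.7,0,0.24,0,0,0,0,0.7,0,0.3,0,0,0,0,0.7,0,0.35,0,0,0,0,0.7,0,0.35,0,0,0,0,0.7,0,0.35,0,0,0,0,0.7]
}}

```text
time: 30.1
tcp_pos: [0.4288, -0.3589, 0.1922]
eef_rot: [[0.999, -0.045, 0.005], [-0.045, -0.999, -0.0], [0.005, -0.0, -1.0]]
force: [-0.3, 0.2, -0.5]
grip_width: 0.0726
finger_force: 0.0
```

```bash
python3 chk.py
python3 - <<'E'
from h import *
o=[]
for n in("top","side"):
    im=cv2.cvtColor(r.read_camera(n),cv2.COLOR_RGB2BGR); cv2.imwrite(f"pics/{n}9.png",im)
    H=cv2.cvtColor(im,cv2.COLOR_BGR2HSV); b=cv2.inRange(H,(105,130,90),(125,255,255)); b=cv2.morphologyEx(b,cv2.MORPH_CLOSE,np.ones((9,9))); 
    rect(n,b[:,:370],.06,150)
    p=pix(n,[.66,-.02,.06])[0].astype(int); o.append(cv2.resize(im[p[1]-45:p[1]+45,p[0]-60:p[0]+60],(400,300),interpolation=cv2.INTER_CUBIC))
cv2.imwrite("pics/c9.png",np.hstack(o))
E
```

```text
30.1 [ 0.42879424 -0.35892055  0.19222567] [ 0.999  -0.0449  0.0052] [-0.34340301  0.23027079 -0.50451256] [-0.0542592   0.02840737  0.00287759]
-15 ########.rrrrr.###############.......
0 ########kkkkkk###############.rrrrrrr
15 ########.rrrrr.###############.......
22.5 ########......###############........
top (311, 147, 22, 63) centre mm [661.8 -18.8] size [ 47.6 178. ] ang 86.5 box [[571.0, -37.0], [749.0, -48.0], [752.0, -0.0], [574.0, 10.0]]
side (213, 221, 79, 24) centre mm [663.1 -20.4] size [ 55.3 180. ] ang 85.7 box [[571.0, -41.0], [751.0, -55.0], [755.0, 0.0], [575.0, 14.0]]
```

View pics/c9.png

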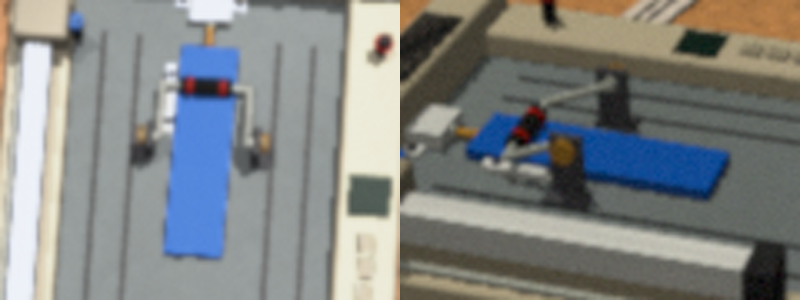

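The blank lies flat under the roller, with its end at the screw and its left edge at the fence. One check of squareness with the same edge fit as for the bed.

Run:
```python
from h import *
im=cv2.imread("pics/top9.png").astype(float); s=im[:,:,0]-im[:,:,2]  # blue minus red
ex=np.array([.99897,-.0454]);ey=np.array([.0454,.99897]);O=np.array([.640,-.0187])
Y=np.arange(-34,34.1,.5); L=[];R=[]
for x in [*range(-55,5,4),*range(90,106,4)]:
    q=pix("top",[np.r_[O+ex*x/1e3+ey*y/1e3,.06] for y in Y]).astype(np.float32)
    v=cv2.remap(s,q[:,:1],q[:,1:],cv2.INTER_LINEAR).ravel(); t=v.max()*.5; w=np.where(v>t)[0]
    L.append((x,Y[w[-1]]));R.append((x,Y[w[0]]))
for n,a in(("left",L),("right",R)):
    a=np.array(a); p=np.polyfit(a[:,0],a[:,1],1); print(n,"slope rad",p[0].round(4),"y at 25:",np.polyval(p,25).round(2))
```

```text
left slope rad -0.0187 y at 25: 25.35
right slope rad -0.0182 y at 25: -23.79
```

Run:
```python
from h import *
from scipy.ndimage import gaussian_filter1d
im=cv2.imread("pics/top9.png").astype(float); g=im.sum(2)/3
ex=np.array([.99897,-.0454]);ey=np.array([.0454,.99897]);O=np.array([.640,-.0187])
Y=np.arange(-110,110,.5); A=[]; X=list(range(-150,120,5))
for x in X:
    q=pix("top",[np.r_[O+ex*x/1e3+ey*y/1e3,.05] for y in Y]).astype(np.float32)
    A.append(cv2.remap(g,q[:,:1],q[:,1:],cv2.INTER_LINEAR).ravel())
A=np.array(A); m=gaussian_filter1d(np.median(A,0),2); 
for lo,hi in((-105,-80),(-80,-55),(55,80),(80,105)):
    k=np.where((Y>lo)&(Y<hi))[0]; c=k[m[k].argmin()]; w=slice(c-9,c+10)
    pts=[]
    for x,a in zip(X,A):
        d=np.clip(np.percentile(a[w],70)-a[w]-8,0,None)
        if d.sum()>10: pts.append((x,(d*Y[w]).sum()/d.sum()))
    pts=np.array(pts); p=np.polyfit(pts[:,0],pts[:,1],1); res=pts[:,1]-np.polyval(p,pts[:,0]); pts=pts[abs(res)<1.5]; p=np.polyfit(pts[:,0],pts[:,1],1)
    print("groove y",Y[c],"n",len(pts),"slope",p[0].round(4))
```

```text
groove y -89.5 n 54 slope -0.0009
groove y -59.5 n 49 slope -0.0008
groove y 60.5 n 49 slope -0.0013
groove y 90.5 n 54 slope -0.0006
```

The bed grooves give a slope of -0.001 and the blank -0.018, so it is square to 0.017 rad (limit 0.03). It is within about 0.3 mm of the nominal line at the fence and pressed home. Handing in.

```bash
python3 -c "
from bench import r
print(r.hand_in())"
```

```text
the job is handed in; nothing more can be done
None
```

I loaded the blank and handed the job in at about 30 s; no verdict was returned. It lies flat under the roller, its end pressed against the stop screw with about 7 N (estimated), its left edge within about 0.3 mm of the fence line and square to about 0.017 rad (limit 0.03). While the roller was climbing, the wrist force reached 19.7 N, so the roller load may have come near its 20 N limit; I couldn't read it directly.

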